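Sort jars, pot and clamp into their trays

ROBOT

A 6-joint arm with a two-finger parallel gripper is mounted at the origin on a cart in front of the work surface, level with it; the furniture and walls round the work are solid. World frame = base frame: x ahead of the robot, y to its left, z up, the work surface at z = 0. Lengths are in mm, angles in rad, forces in N, time in s.
With the tool pointing down it reaches from about 400 to 925 mm from the base axis. Payload 12.5 kg.
Tool frame: the origin (TCP) lies midway between the tips of the shut fingers; the grasp point (between the pads) lies 19 mm behind it; z points along the fingers, y is the direction in which the jaws open and shut (so a half turn about z gives the same grasp; the last joint's range is limited). The gripper opens to 95 mm and grips with 3 to 60 N. Pads are 20 mm wide; open, the fingers measure 119 mm over their backs; the gripper's body (75 mm by 180 mm) begins 59 mm behind the grasp point.
Start: joints at [1.175, 0.491, 1.559, -0, 1.092, -0.106], TCP at [178.583, 598.961, 214.661] pointing down, gripper open.
Joint ranges: [-3.1, 3.1], [-0.84, 2.19], [0.05, 2.79], [-1.13, 4.28], [0.06, 2.93], [-2.69, 2.69]. Speed limits (rad/s): [2.22, 2.22, 2.79, 3.14, 3.14, 3.14].

INTERFACE

Orientations are given as [roll, pitch, yaw] about the fixed x, y, z axes, in that order (R = Rz(yaw) Ry(pitch) Rx(roll)).
In Python, from cell import * gives the robot as it stands. The module is installed in compiled form; this text tells all that it offers.
- The arm moves only by the tool carry_out, never from a script. Its argument "moves" is a list of rows, each an object of numbers: "dx", "dy", "dz": the shift along the tool's x, y, z in m; "twist": the turn about the tool's z in degrees. A call has 1 to 5 rows; each row is the pose to reach, as a shift and turn from the pose commanded when the call began, along the tool's axes at that moment; what a row does not reach only later rows make up. A row lasts 1/10 s, in which the tool goes at most 50 mm and 8.59 degrees, less where a joint would pass 70% of its speed; a pose out of reach is approached as far as the arm can. A call with a gripper value outside its range is refused whole. "grip" is the finger opening in m, from 0 to 0.0951, set as the call begins (left out, the last holds). The fingers move at their own pace and stop on an object; the grip force is fixed at half the most. Time passes only in rows, so rows that repeat a pose let the fingers close. It gives the time, the measured TCP pose, the force and the opening at its end, in the units of the state.
- state(): the state, without advancing time (a new reading comes with each control period).
- read_camera(name): name is "side" or "top" or "wrist"; returns (picture, depth): 480x640x3 uint8, red, green, blue; 480x640 float32, mm along the optical axis (not along the pixel's ray), 0 where there is no reading.
- camera_info(name): a dict with "mtx" (3x3 intrinsics, pixels), "R" (3x3) and "t" (3): a world point X has camera coordinates R X + t. Camera axes: x right, y down, z forward; pixel columns grow to the right and rows downward; lengths in mm; the calibration is good to about 2 mm. A picture is of the moment at which its call begins: read the wrist's pose just before it. camera_info takes no time and is no camera call; for the wrist camera it gives the pose at the moment of the call.
- job_done(): hands the job in, once; it reports no verdict.
The state is a dict: "t": time; "joints": joint angles; "qvel": joint speeds; "tau": joint torques, N m; "eef_pos": TCP position; "tcp_rot": TCP orientation; "ft_force": force on the tool from outside, world axes, zero at the start; "moment": the same for the moment, N m; "opening": opening from 0.0 (shut) to 1.0 (fully open).
Only numpy, scipy, OpenCV 4.12 (cv2) and the standard library are available. Lean on these libraries where they do the work, as an engineer would, in place of code of your own. Each camera call takes 0.05 s, during which the arm holds its last target. There are 200 camera calls.

TASK

Tidy the bench: put the two loose black jars, the loose green pot and the loose blue spring clamp each into the tray that already holds one of its own kind. Set the jars and the pot upright and the clamp the same way up as it lies now, all flat on the tray floor and none on top of another, and leave the pieces already in the trays where they are.

Things in the scene. Friction and masses are not known exactly. Their poses are not given: they have to be found in the camera images.
- jar_a_center (a point): A black screw-lid jar with a white lid, upright, 35 mm diameter and 49 mm tall, loose on the bench top and to be put away. The point is its centre, half-way up; z is up. On the way to the trays (from left to right) a gas torch on its stand reaches 0.20 m up at x 0.35 to 0.49, y -0.20 to -0.04.
- jar_b_center (a point): A black screw-lid jar with a white lid, upright, 35 mm diameter and 49 mm tall, loose on the bench top and to be put away. The point is its centre, half-way up; z is up. On the way to the trays a lamp shade hangs 0.59 m above the bench at x 0.54 to 0.70, y -0.03 to 0.14: pass it nearer to the robot.
- pot_a_center (a point): A low round green pot with a ribbed lid, upright, 40 mm diameter and 24 mm tall, loose on the bench top and to be put away. The point is its centre, half-way up; z is up.
- clamp_a_center (a point): A small dark blue spring clamp lying flat, 28 mm wide (x) by 52 mm long (y) by 9 mm thick; grasp across its 28 mm width, loose on the bench top and to be put away. The point is its centre, half-way up; z is up.
- jar_kept_center (a point): The black screw-lid jar with a white lid, upright, 35 mm diameter and 49 mm tall, loose, that already lies in the jar tray and stays where it is. The point is its centre, half-way up; z is up.
- jar_tray: Fixed low open aluminium tray, outside 124 mm (x) by 100 mm (y), rim 15 mm high, walls 4 mm, inner floor 116 by 92 mm, 4 mm above the bench. The three trays look alike; this one is known by the jar in it, in the far (+x) half, 36 mm from the middle, up to 8 mm to either side; the rest is free. Origin: centre of the underside, at z = 0; z up.
- pot_kept_center (a point): The low round green pot with a ribbed lid, upright, 40 mm diameter and 24 mm tall, loose, that already lies in the pot tray and stays where it is. The point is its centre, half-way up; z is up.
- pot_tray: Fixed low open aluminium tray, outside 124 mm (x) by 100 mm (y), rim 15 mm high, walls 4 mm, inner floor 116 by 92 mm, 4 mm above the bench. The three trays look alike; this one is known by the pot in it, in the far (+x) half, 36 mm from the middle, up to 8 mm to either side; the rest is free. Origin: centre of the underside, at z = 0; z up.
- clamp_kept_center (a point): The small dark blue spring clamp lying flat, 28 mm wide (x) by 52 mm long (y) by 9 mm thick; grasp across its 28 mm width, loose, that already lies in the clamp tray and stays where it is. The point is its centre, half-way up; z is up.
- clamp_tray: Fixed low open aluminium tray, outside 124 mm (x) by 100 mm (y), rim 15 mm high, walls 4 mm, inner floor 116 by 92 mm, 4 mm above the bench. The three trays look alike; this one is known by the clamp in it, in the far (+x) half, 36 mm from the middle, up to 8 mm to either side (its length along y); the rest is free. Origin: centre of the underside, at z = 0; z up.

How it is judged (in metres and radians):
At the end, for the whole second after the job is handed in: Both jars, the pot and the clamp rest in the tray of their kind: centres within 50 mm (x) and 40 mm (y) of its middle, on its floor to 5 mm, tilted under 0.15 rad, at rest. The pieces that were there likewise, and less than 20 mm from their start (x of jar_a_center in the frame of jar_tray between -0.05 and 0.05 m and y of jar_a_center in the frame of jar_tray between -0.04 and 0.04 m and z of jar_a_center in the frame of jar_tray between 0.0235 and 0.0335 m and angle between each of jar_a_center, jar_b_center, pot_a_center, clamp_a_center, jar_kept_center, pot_kept_center, clamp_kept_center's own z axis and vertical below 0.15 rad and linear speed of each of jar_a, jar_b, pot_a, clamp_a below 0.02 m/s and x of jar_b_center in the frame of jar_tray between -0.05 and 0.05 m and y of jar_b_center in the frame of jar_tray between -0.04 and 0.04 m and z of jar_b_center in the frame of jar_tray between 0.0235 and 0.0335 m and x of pot_a_center in the frame of pot_tray between -0.05 and 0.05 m and y of pot_a_center in the frame of pot_tray between -0.04 and 0.04 m and z of pot_a_center in the frame of pot_tray between 0.011 and 0.021 m and x of clamp_a_center in the frame of clamp_tray between -0.05 and 0.05 m and y of clamp_a_center in the frame of clamp_tray between -0.04 and 0.04 m and z of clamp_a_center in the frame of clamp_tray between 0.0035 and 0.0135 m and x of jar_kept_center in the frame of jar_tray between -0.05 and 0.05 m and y of jar_kept_center in the frame of jar_tray between -0.04 and 0.04 m and z of jar_kept_center in the frame of jar_tray between 0.0235 and 0.0335 m and distance of each of jar_kept_center, pot_kept_center, clamp_kept_center from where it was at the start of the episode below 0.02 m and x of pot_kept_center in the frame of pot_tray between -0.05 and 0.05 m and y of pot_kept_center in the frame of pot_tray between -0.04 and 0.04 m and z of pot_kept_center in the frame of pot_tray between 0.011 and 0.021 m and x of clamp_kept_center in the frame of clamp_tray between -0.05 and 0.05 m and y of clamp_kept_center in the frame of clamp_tray between -0.04 and 0.04 m and z of clamp_kept_center in the frame of clamp_tray between 0.0035 and 0.0135 m); the robot touches nothing.
It also fails if it takes over 120 s, if anything falls off the work surface, if the arm or the gripper's body presses on something with over 40 N, if the wrist force passes 120 N, or if a joint passes its speed limit or range.

## Working session

There is one attempt and no reset: what is moved stays moved. The work goes in short steps, Python scripts to look and compute and a tool call to move; the robot and the scene stay as the last step left them, time stands still between calls to the robot, and variables do not carry over. Pictures are saved under pics/ and viewed, about 12 in all and at most 16, crops included, and the job is handed in when it is done.

Besides the shell and the picture viewer there is one more tool, called after "Emit:" as name(argument=value, ...) on one line, values as JSON. carry_out: Moves the arm, as the interface text tells. Its arguments: {"type":"object","properties":{"moves":{"type":"array","items":{"type":"object","properties":{"dx":{"type":"number"},"dy":{"type":"number"},"dz":{"type":"number"},"twist":{"type":"number"}}}},"grip":{"type":"number"}},"required":["moves"]}

```bash
mkdir -p pics; ls; cat > h.py <<'E'
from cell import *
import numpy as np, cv2
def cloud(name):
    info=camera_info(name); pic,d=read_camera(name)
    K,R,t=np.array(info["mtx"]),np.array(info["R"]),np.array(info["t"])
    v,u=np.mgrid[:480,:640]
    c=np.stack([(u-K[0,2])/K[0,0]*d,(v-K[1,2])/K[1,1]*d,d],-1)
    w=(c-t)@R   # R^T (c-t)
    w[d==0]=np.nan
    return pic,d,w
def save(n,pic): cv2.imwrite(f"pics/{n}.png",pic[:,:,::-1])
E
python3 - <<'E'
from h import *
s=state(); print(s)
for n in("top","side"):
    p,d,w=cloud(n); save(n+"0",p); np.savez(n+"0.npz",p=p,w=w)
    i=camera_info(n); print(n,np.round(-np.array(i["R"]).T@i["t"]),np.round(i["R"],2).tolist())
E
```

```text
pics
{'t': 0.0, 'joints': array([ 1.17538050e+00,  4.91557398e-01,  1.55946363e+00,  1.57975595e-05,
        1.09169236e+00, -1.05579821e-01]), 'qvel': array([-0.00048939,  0.00120569,  0.00032391,  0.00033796, -0.00047465,
       -0.00065129]), 'tau': array([ 2.63574839e-03, -6.12655163e+01, -2.58179337e+01,  6.93340902e-02,
        4.82599635e-02, -9.61298156e-05]), 'eef_pos': array([178.48806735, 598.71215268, 214.05820748]), 'tcp_rot': array([-3.14047964e+00, -1.32040000e-04,  2.85174928e+00]), 'ft_force': array([ 0.50648094, -0.0657488 , -0.4872643 ]), 'moment': array([0.00547343, 0.00580456, 0.00629048]), 'opening': 0.9982524111668033}
top [ 282.  -45. 1295.] [[-0.02, -1.0, -0.01], [-0.98, 0.02, -0.2], [0.2, 0.01, -0.98]]
side [-460. -253.  679.] [[0.17, -0.98, -0.02], [-0.51, -0.07, -0.86], [0.84, 0.16, -0.51]]
```

View pics/top0.png

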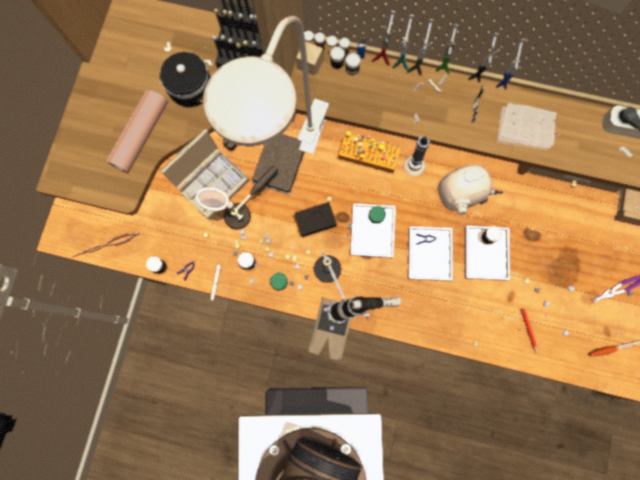

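View pics/side0.png

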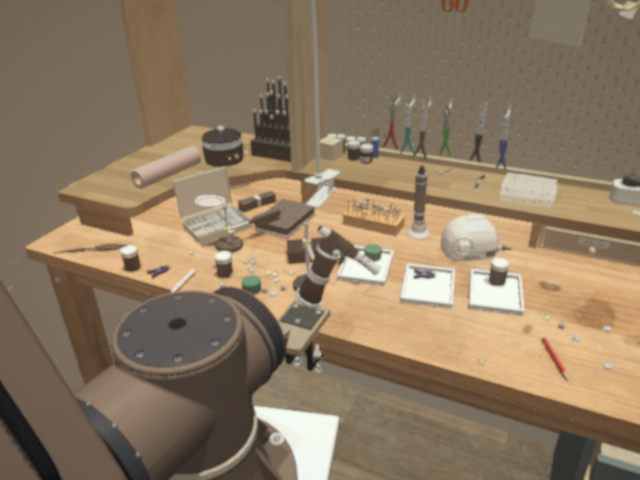

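The top view shows the loose jars at about (155,264) and (246,260), the clamp at (186,270) and the pot at (279,282). The pot tray is at (373,232), the clamp tray at (431,253) and the jar tray at (488,252). The torch stands at (345,310), between the loose pieces and the trays. The side view shows the same layout.

```bash
python3 - <<'E'
from h import *
z=np.load("top0.npz"); w=z["w"];p=z["p"]
for n,(u,v) in dict(jA=(155,264),jB=(246,260),clamp=(186,270),pot=(279,282),potT=(373,240),clT=(431,260),jT=(480,265),jk=(491,235),pk=(377,214),ck=(425,239),torch=(375,303),stand=(327,268),mug=(237,215),blk=(316,219),lamp=(250,100),cup=(212,198),base=(315,470),lump=(465,185),cyl=(420,155)).items():
    print(n,np.round(w[v,u]),p[v,u])
# height map picture
import cv2
h=np.nan_to_num(w[...,2]); cv2.imwrite("pics/h0.png",cv2.applyColorMap(np.clip(h/250*255,0,255).astype(np.uint8),cv2.COLORMAP_JET))
a=w[:,:,:]
# top z between things: obstacles list over x 250..800
from scipy import ndimage as nd
m=(h>8)&(w[...,0]>250)&(w[...,0]<900)&(abs(w[...,1])<800)
l,k=nd.label(m)
for i in range(1,k+1):
    q=w[l==i]
    if len(q)>25: print(len(q),np.round(np.nanmin(q,0)),np.round(np.nanmax(q,0)),np.round(np.nanmedian(q,0)))
E
```

```text
jA [494. 350.  49.] [250 251 243]
jB [498. 140.  50.] [250 250 248]
clamp [486. 291.  -0.] [169 137 116]
pot [449.  67.  24.] [ 84 151 105]
potT [ 548. -156.    6.] [250 251 253]
clT [ 496. -290.   12.] [250 250 253]
jT [ 483. -406.    2.] [250 250 253]
jk [ 544. -422.   55.] [250 250 247]
pk [ 605. -165.   32.] [ 81 147 103]
ck [ 547. -279.    9.] [187 182 185]
torch [ 382. -140.  178.] [59 55 46]
stand [477. -45.  44.] [102  90  81]
mug [607. 163.  44.] [217 198 172]
blk [597. -21.  27.] [62 54 51]
lamp [610.  51. 627.] [235 235 231]
cup [630. 209. 109.] [218 182 165]
base [ 83. -16. 262.] [130 102  81]
lump [ 655. -363.   85.] [237 235 233]
cyl [ 719. -260.  112.] [43 39 36]
74488 [ 344. -796.    8.] [900. 717. 629.] [777.  37.  94.]
253 [ 860. -400.  127.] [ 900. -375.  279.] [ 884. -389.  198.]
1520 [ 714. -233.    8.] [810. -80.  67.] [ 758. -151.   30.]
2035 [ 597. -465.    8.] [ 710. -312.   91.] [ 653. -365.   67.]
959 [559. -68.   9.] [638.  31.  37.] [597. -19.  30.]
640 [ 506. -209.    8.] [636. -99.  35.] [ 597. -163.   16.]
674 [ 447. -476.    8.] [ 576. -368.   60.] [ 537. -423.   16.]
387 [ 448. -342.    8.] [ 576. -234.   22.] [ 513. -287.   14.]
47 [ 550. -305.    8.] [ 562. -258.   20.] [ 554. -276.   13.]
52 [ 534. -302.    8.] [ 549. -258.   17.] [ 541. -279.   12.]
3193 [ 272. -198.    8.] [513.   0. 210.] [374. -60.  20.]
235 [483. 123.   8.] [518. 159.  56.] [497. 141.  48.]
261 [477. 335.   8.] [511. 371.  55.] [492. 349.  48.]
127 [412. 207.   8.] [495. 228.  17.] [454. 218.  11.]
247 [433.  50.   9.] [473.  88.  32.] [452.  69.  24.]
38 [ 418. -769.    8.] [ 434. -740.   17.] [ 426. -753.   10.]
64 [ 396. -711.    8.] [ 421. -660.   15.] [ 406. -697.   11.]
41 [ 324. -507.    8.] [ 370. -493.   13.] [ 345. -501.   10.]
201 [ 269. -715.    8.] [ 293. -635.   23.] [ 280. -669.   14.]
```

View pics/h0.png

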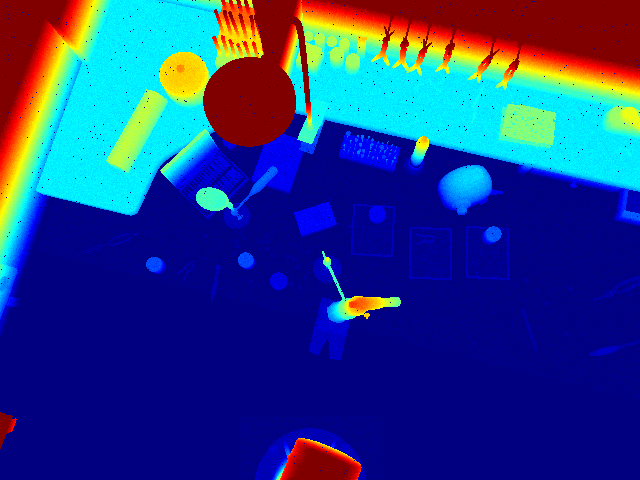

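Both pictures agree and the height map matches the stated obstacles. I'll move over the clamp and jar A, turning the jaws to world x (yaw π/2) on the way.

Emit:
carry_out(moves=[{"dx": -0.04, "dy": -0.022, "twist": 8.5}, {"dx": -0.08, "dy": -0.044, "twist": 17}, {"dx": -0.12, "dy": -0.066, "twist": 25.5}, {"dx": -0.16, "dy": -0.088, "twist": 34}, {"dx": -0.2, "dy": -0.11, "twist": 42.5}], grip=0.095)

```text
schema error: expected keys dx, dy, dz, twist
```

Emit:
carry_out(moves=[{"twist": 8.5}, {"twist": 17}, {"twist": 25.5}, {"twist": 30.9}, {"twist": 30.9}])

```text
schema error: expected keys dx, dy, dz, twist
```

Emit:
carry_out(moves=[{"dx": -0.04, "dy": -0.022, "dz": 0, "twist": 8.5}, {"dx": -0.08, "dy": -0.044, "dz": 0, "twist": 17}, {"dx": -0.12, "dy": -0.066, "dz": 0, "twist": 25.5}, {"dx": -0.16, "dy": -0.088, "dz": 0, "twist": 34}, {"dx": -0.2, "dy": -0.11, "dz": 0, "twist": 42.5}], grip=0.095)

```text
t: 0.6
eef_pos: [339.7, 434.9, 214.5]
tcp_rot: [-3.141, 0.0, 2.104]
ft_force: [1.4, 1.2, 0.4]
opening: 1.004
```

Emit:
carry_out(moves=[{"dx": 0, "dy": 0, "dz": 0, "twist": 8.5}, {"dx": 0, "dy": 0, "dz": 0, "twist": 17}, {"dx": 0, "dy": 0, "dz": 0, "twist": 25.5}, {"dx": 0, "dy": 0, "dz": 0, "twist": 30.9}, {"dx": 0, "dy": 0, "dz": 0, "twist": 30.9}])

```text
t: 1.1
eef_pos: [338.8, 436.3, 214.4]
tcp_rot: [-3.141, 0.0, 1.569]
ft_force: [0.0, -0.2, -0.3]
opening: 1.001
```

Emit:
carry_out(moves=[{"dx": -0.035, "dy": 0.028, "dz": 0, "twist": 0}, {"dx": -0.07, "dy": 0.056, "dz": 0, "twist": 0}, {"dx": -0.105, "dy": 0.084, "dz": 0, "twist": 0}, {"dx": -0.136, "dy": 0.11, "dz": 0, "twist": 0}, {"dx": -0.136, "dy": 0.11, "dz": 0, "twist": 0}])

```text
t: 1.6
eef_pos: [451.2, 297.4, 214.4]
tcp_rot: [3.141, 0.0, 1.57]
ft_force: [-0.3, 0.5, 0.3]
opening: 0.999
```

```bash
python3 - <<'E'
from h import *
i=camera_info("wrist"); print(np.round(-np.array(i["R"]).T@i["t"]),np.round(i["R"],2).tolist(),state()["eef_pos"])
p,d,w=cloud("wrist"); save("w1",p); np.savez("w1.npz",p=p,w=w)
E
```

```text
[452. 369. 384.] [[1.0, -0.0, 0.0], [-0.0, -0.97, 0.26], [0.0, -0.26, -0.97]] [451.18095137 297.42581444 214.44666592]
```

View pics/w1.png

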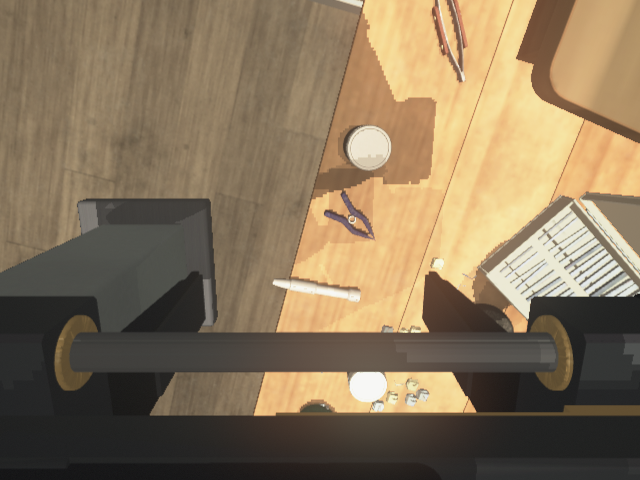

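The wrist view (right = +x, up = +y) shows jar A at (368,148) and the clamp's pivot at (352,219). The clamp's handles are at (328,213) and (345,193) and its jaw tip at (372,238), so it lies diagonally. Next I measure its pose.

```bash
python3 - <<'E'
from h import *
z=np.load("w1.npz");p=z["p"].astype(int);w=z["w"]
m=np.zeros((480,640),bool);m[185:245,315:385]=1
m&=(p.sum(2)<330)&(p[...,2]>p[...,0]-5)
q=w[m]; q=q[~np.isnan(q[:,0])]; print(len(q),np.round(np.percentile(q,[2,50,98],0)))
r=cv2.minAreaRect(q[:,:2].astype(np.float32)); print(r, np.round(cv2.boxPoints(r)).tolist())
c=q[:,:2].mean(0); U,S,V=np.linalg.svd(q[:,:2]-c,full_matrices=False); print(c,V[0],S)
for f,nm,lim in (("w1","jarA",(460,530,320,380)),("top0","jarA",(460,530,320,390)),("top0","jarB",(470,530,110,175)),("top0","jk",(515,590,-455,-390)),):
    w=np.load(f+".npz")["w"]
    k=(w[...,0]>lim[0])&(w[...,0]<lim[1])&(w[...,1]>lim[2])&(w[...,1]<lim[3])&(w[...,2]>43)
    print(f,nm,k.sum(),np.nanmean(w[k],0).round(1),np.ptp(w[k],0).round())
w=np.load("top0.npz")["w"]
for nm,lim,lo in(("pot",(420,490,30,105),19),("pk",(570,640,-195,-130),23)):
    k=(w[...,0]>lim[0])&(w[...,0]<lim[1])&(w[...,1]>lim[2])&(w[...,1]<lim[3])&(w[...,2]>lo)
    print(nm,k.sum(),np.nanmean(w[k],0).round(1),np.ptp(w[k],0).round())
# white trays
P=np.load("top0.npz")["p"]; wh=(P.min(2)>225)
for nm,lim in(("potT",(490,650,-225,-90)),("clT",(430,590,-350,-225)),("jT",(430,590,-485,-360))):
    k=wh&(w[...,0]>lim[0])&(w[...,0]<lim[1])&(w[...,1]>lim[2])&(w[...,1]<lim[3])&(w[...,2]<22)
    r=cv2.minAreaRect(w[k][:,:2].astype(np.float32)); print(nm,k.sum(),r,np.percentile(w[k],[1,99],0).round().tolist())
E
```

```text
82 [[467. 285.   7.]
 [481. 297.   9.]
 [499. 309.  10.]]
((481.175048828125, 290.626953125), (22.40305519104004, 31.725862503051758), 39.091243743896484) [[462.0, 296.0], [482.0, 271.0], [500.0, 285.0], [480.0, 310.0]]
[481.32267653 295.91325057] [ 0.00423582 -0.99999103] [73.13977565 71.70406271]
w1 jarA 36458 [487.7 326.1 308.5] [ 68.  49. 296.]
top0 jarA 193 [494.1 352.9  49. ] [34. 35. 12.]
top0 jarB 187 [499.5 142.5  49.1] [35. 35. 13.]
top0 jk 198 [ 547.2 -427.3   52.2] [35. 34. 16.]
pot 233 [453.1  69.3  24.3] [40. 38. 12.]
pk 219 [ 606.9 -165.6   28. ] [40. 38. 11.]
potT 1598 ((569.9192504882812, -155.0172119140625), (97.44589233398438, 118.86863708496094), 85.035888671875) [[511.0, -201.0, -2.0], [629.0, -106.0, 18.0]]
clT 1733 ((513.0777587890625, -287.9414978027344), (96.04592895507812, 122.19549560546875), 87.5971450805664) [[453.0, -333.0, -2.0], [570.0, -240.0, 17.0]]
jT 1552 ((510.15399169921875, -420.71337890625), (94.49070739746094, 119.73638916015625), 86.65265655517578) [[452.0, -467.0, -1.0], [569.0, -373.0, 17.0]]
```

```bash
python3 - <<'E'
from h import *
z=np.load("w1.npz");p=z["p"].astype(int);w=z["w"]
m=np.zeros((480,640),bool);m[188:245,318:382]=1
m2=m&(w[...,2]>4); m3=m&(p[...,2]>p[...,0]*0.85)
for M in(m2,m3):
    q=w[M]; q=q[~np.isnan(q[:,0])]
    r=cv2.minAreaRect(q[:,:2].astype(np.float32)); print(len(q),r,np.round(cv2.boxPoints(r)).tolist())
for u,v in((326,213),(344,193),(352,219),(374,239)): print(np.nanmedian(w[v-2:v+3,u-2:u+3].reshape(-1,3),0).round(1))
c=z["p"][180:250,310:390].copy(); c2=c.copy(); c2[m3[180:250,310:390]]=[255,0,0]; c3=c.copy(); c3[m2[180:250,310:390]]=[0,255,0]
save("w1c",cv2.resize(np.hstack([c,c2,c3]),None,fx=3.3,fy=3.3,interpolation=0))
E
```

```text
599 ((490.1011657714844, 284.40045166015625), (27.207191467285156, 51.659481048583984), 48.850746154785156) [[462.0, 291.0], [501.0, 257.0], [519.0, 278.0], [480.0, 312.0]]
390 ((488.1177062988281, 285.751953125), (26.601470947265625, 45.6082649230957), 48.89226531982422) [[462.0, 291.0], [497.0, 261.0], [514.0, 281.0], [480.0, 311.0]]
[464.2 292.    8.7]
[480.3 309.8   7.9]
[488.8 284.6   0.7]
[5.09e+02 2.65e+02 3.00e-01]
```

View pics/w1c.png

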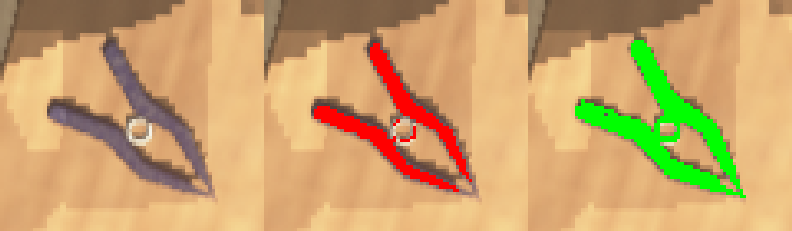

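Emit:
carry_out(moves=[{"dx": -0.005, "dy": 0.012, "dz": 0.02, "twist": -8.5}, {"dx": -0.01, "dy": 0.024, "dz": 0.04, "twist": -17}, {"dx": -0.013, "dy": 0.036, "dz": 0.06, "twist": -25.5}, {"dx": -0.013, "dy": 0.039, "dz": 0.08, "twist": -34}, {"dx": -0.013, "dy": 0.039, "dz": 0.1, "twist": -42.5}], grip=0.06)

```text
t: 2.15
eef_pos: [487.4, 288.3, 113.7]
tcp_rot: [-3.142, -0.0, 2.322]
ft_force: [-0.3, 0.4, -0.5]
opening: 0.657
```

Emit:
carry_out(moves=[{"dx": 0, "dy": 0, "dz": 0.04, "twist": -6.5}, {"dx": 0, "dy": 0, "dz": 0.08, "twist": -6.5}, {"dx": 0, "dy": 0, "dz": 0.1, "twist": -6.5}, {"dx": 0, "dy": 0, "dz": 0.1, "twist": -6.5}, {"dx": 0, "dy": 0, "dz": 0.1, "twist": -6.5}])

```text
t: 2.65
eef_pos: [487.5, 288.2, 15.0]
tcp_rot: [-3.141, -0.0, 2.428]
ft_force: [0.5, 0.2, 0.1]
opening: 0.629
```

The TCP is 4 mm off, mostly along tool x. I'll correct that, go down and close.

Emit:
carry_out(moves=[{"dx": -0.0043, "dy": -0.0012, "dz": 0.0, "twist": 0}, {"dx": -0.0043, "dy": -0.0012, "dz": 0.006, "twist": 0}, {"dx": -0.0043, "dy": -0.0012, "dz": 0.012, "twist": 0}, {"dx": -0.0043, "dy": -0.0012, "dz": 0.012, "twist": 0}])

```text
t: 3.05
eef_pos: [490.1, 283.5, 2.2]
tcp_rot: [-3.141, -0.0, 2.426]
ft_force: [-0.4, -0.5, 0.3]
opening: 0.631
```

Emit:
carry_out(moves=[{"dx": 0, "dy": 0, "dz": 0, "twist": 0}, {"dx": 0, "dy": 0, "dz": 0, "twist": 0}, {"dx": 0, "dy": 0, "dz": 0, "twist": 0}, {"dx": 0, "dy": 0, "dz": 0, "twist": 0}, {"dx": 0, "dy": 0, "dz": 0, "twist": 0}], grip=0.0)

```text
t: 3.55
eef_pos: [490.3, 283.7, 2.7]
tcp_rot: [3.141, 0.0, 2.426]
ft_force: [0.5, -0.1, -0.5]
opening: 0.265
```

Emit:
carry_out(moves=[{"dx": 0, "dy": 0, "dz": 0, "twist": 0}, {"dx": 0, "dy": 0, "dz": 0, "twist": 0}, {"dx": 0, "dy": 0, "dz": -0.02, "twist": 0}, {"dx": 0, "dy": 0, "dz": -0.05, "twist": 0}, {"dx": 0, "dy": 0, "dz": -0.09, "twist": 0}])

```text
t: 4.05
eef_pos: [489.5, 283.3, 92.5]
tcp_rot: [-3.139, -0.001, 2.426]
ft_force: [-0.3, 0.8, 0.5]
opening: 0.225
```

Emit:
carry_out(moves=[{"dx": 0, "dy": 0, "dz": -0.03, "twist": 0}, {"dx": 0, "dy": 0, "dz": -0.07, "twist": 8}, {"dx": 0, "dy": 0, "dz": -0.11, "twist": 16}, {"dx": 0, "dy": 0, "dz": -0.15, "twist": 24}, {"dx": 0, "dy": 0, "dz": -0.19, "twist": 32}])

```text
t: 4.55
eef_pos: [489.9, 283.5, 284.4]
tcp_rot: [3.142, -0.0, 1.862]
ft_force: [0.5, 0.2, -0.2]
opening: 0.226
```

Emit:
carry_out(moves=[{"dx": 0, "dy": 0, "dz": 0, "twist": 8}, {"dx": 0, "dy": 0, "dz": 0, "twist": 17}, {"dx": 0, "dy": 0, "dz": 0, "twist": 17}])

```text
t: 4.85
eef_pos: [490.1, 283.6, 282.8]
tcp_rot: [3.141, -0.0, 1.568]
ft_force: [0.1, -0.5, -0.7]
opening: 0.229
```

```bash
python3 - <<'E'
from h import *
p,d,w=cloud("side"); save("s1",p)
p,d,w=cloud("wrist"); save("w2",p)
P=np.hstack([cv2.imread("pics/s1.png"),cv2.imread("pics/w2.png")]); cv2.imwrite("pics/c1.png",cv2.resize(P,(800,300)))
E
```

```text
(no output)
```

View pics/c1.png

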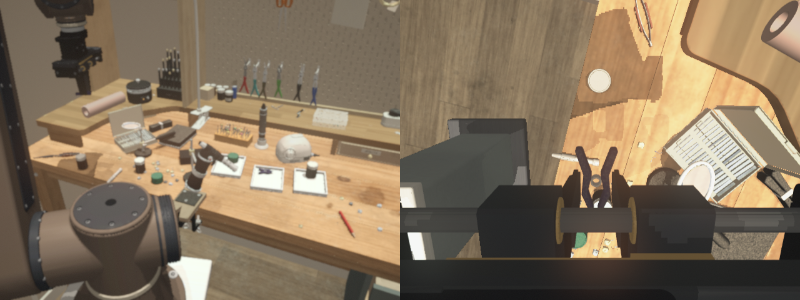

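The wrist view shows the clamp held between the fingers, handles outward. Now I carry it over the torch at z ≈ 283, staying at x ≈ 425 to pass the lamp.

Emit:
carry_out(moves=[{"dx": -0.025, "dy": -0.01, "dz": 0, "twist": 0}, {"dx": -0.06, "dy": -0.025, "dz": 0, "twist": 0}, {"dx": -0.1, "dy": -0.04, "dz": 0, "twist": 0}, {"dx": -0.14, "dy": -0.055, "dz": 0, "twist": 0}, {"dx": -0.18, "dy": -0.065, "dz": 0, "twist": 0}])

```text
t: 5.45
eef_pos: [424.0, 102.4, 282.4]
tcp_rot: [-3.141, -0.0, 1.576]
ft_force: [0.9, -0.6, 0.5]
opening: 0.226
```

Emit:
carry_out(moves=[{"dx": -0.04, "dy": 0, "dz": 0, "twist": 0}, {"dx": -0.08, "dy": 0, "dz": 0, "twist": 0}, {"dx": -0.12, "dy": 0, "dz": 0, "twist": 0}, {"dx": -0.16, "dy": 0, "dz": 0, "twist": 0}, {"dx": -0.2, "dy": 0, "dz": 0, "twist": 0}])

```text
t: 5.95
eef_pos: [424.9, -98.0, 282.6]
tcp_rot: [-3.142, -0.0, 1.575]
ft_force: [1.1, 0.5, 0.2]
opening: 0.228
```

Emit:
carry_out(moves=[{"dx": -0.04, "dy": 0.01, "dz": 0, "twist": 0}, {"dx": -0.08, "dy": 0.02, "dz": 0, "twist": 0}, {"dx": -0.12, "dy": 0.035, "dz": 0, "twist": 0}, {"dx": -0.16, "dy": 0.05, "dz": 0, "twist": 0}, {"dx": -0.19, "dy": 0.065, "dz": 0, "twist": 0}])

```text
t: 6.45
eef_pos: [490.4, -288.7, 282.1]
tcp_rot: [-3.141, -0.0, 1.574]
ft_force: [-0.1, 0.3, -1.2]
opening: 0.226
```

Emit:
carry_out(moves=[{"dx": 0.001, "dy": 0.0035, "dz": 0.04, "twist": 0}, {"dx": 0.001, "dy": 0.0035, "dz": 0.09, "twist": 0}, {"dx": 0.001, "dy": 0.0035, "dz": 0.14, "twist": 0}, {"dx": 0.001, "dy": 0.0035, "dz": 0.19, "twist": 0}, {"dx": 0.001, "dy": 0.0035, "dz": 0.23, "twist": 0}])

```text
t: 6.95
eef_pos: [493.0, -284.9, 49.8]
tcp_rot: [-3.14, -0.001, 1.575]
ft_force: [0.6, 0.1, 0.6]
opening: 0.221
```

Emit:
carry_out(moves=[{"dx": 0, "dy": 0, "dz": 0.02, "twist": 0}, {"dx": 0, "dy": 0, "dz": 0.032, "twist": 0}, {"dx": 0, "dy": 0, "dz": 0.04, "twist": 0}, {"dx": 0, "dy": 0, "dz": 0.045, "twist": 0}, {"dx": 0, "dy": 0, "dz": 0.045, "twist": 0}])

```text
t: 7.45
eef_pos: [493.9, -285.5, 7.9]
tcp_rot: [3.141, 0.0, 1.571]
ft_force: [-0.6, 0.6, -0.3]
opening: 0.226
```

Emit:
carry_out(moves=[{"dx": 0, "dy": 0, "dz": 0.001, "twist": 0}, {"dx": 0, "dy": 0, "dz": 0.001, "twist": 0}, {"dx": 0, "dy": 0, "dz": 0.001, "twist": 0}, {"dx": 0, "dy": 0, "dz": 0.001, "twist": 0}, {"dx": 0, "dy": 0, "dz": -0.005, "twist": 0}], grip=0.034)

```text
t: 7.95
eef_pos: [493.5, -285.2, 12.5]
tcp_rot: [-3.141, -0.001, 1.571]
ft_force: [0.3, 0.7, 0.2]
opening: 0.357
```

Emit:
carry_out(moves=[{"dx": 0, "dy": 0, "dz": -0.03, "twist": 0}, {"dx": 0, "dy": 0, "dz": -0.08, "twist": 0}, {"dx": 0, "dy": 0, "dz": -0.13, "twist": 0}, {"dx": 0, "dy": 0, "dz": -0.18, "twist": 0}, {"dx": 0, "dy": 0, "dz": -0.23, "twist": 0}])

```text
t: 8.45
eef_pos: [493.3, -285.0, 245.4]
tcp_rot: [3.141, 0.0, 1.571]
ft_force: [0.6, -0.6, -0.4]
opening: 0.356
```

Emit:
carry_out(moves=[{"dx": 0.03, "dy": -0.01, "dz": -0.04, "twist": 0}, {"dx": 0.07, "dy": -0.03, "dz": -0.05, "twist": 0}, {"dx": 0.11, "dy": -0.045, "dz": -0.05, "twist": 0}, {"dx": 0.15, "dy": -0.06, "dz": -0.05, "twist": 0}, {"dx": 0.195, "dy": -0.068, "dz": -0.05, "twist": 0}], grip=0.07)

```text
t: 8.95
eef_pos: [424.3, -89.1, 293.3]
tcp_rot: [3.141, 0.0, 1.57]
ft_force: [0.9, -0.3, 0.3]
opening: 0.709
```

```bash
python3 - <<'E'
from h import *
p,d,w=cloud("top"); np.savez("top1.npz",p=p,w=w)
save("t1c",cv2.resize(p[190:340,130:530],(800,300),interpolation=cv2.INTER_CUBIC))
E
```

```text
(no output)
```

View pics/t1c.png

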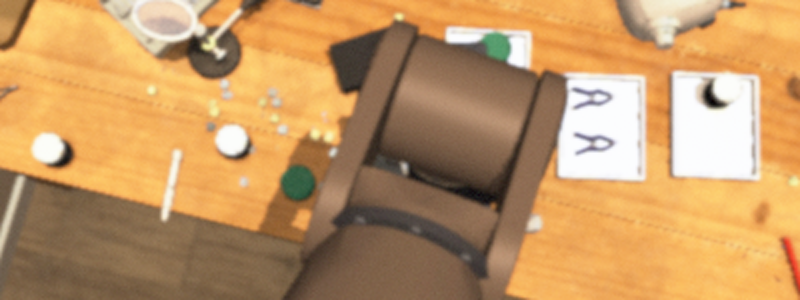

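The clamp now lies in its tray at crop (592,143), clear of the kept one at (592,97). Next is jar B.

Emit:
carry_out(moves=[{"dx": 0.04, "dy": 0, "dz": 0, "twist": 0}, {"dx": 0.09, "dy": 0, "dz": 0, "twist": 0}, {"dx": 0.138, "dy": 0, "dz": 0, "twist": 0}, {"dx": 0.185, "dy": 0, "dz": 0, "twist": 0}, {"dx": 0.2316, "dy": 0, "dz": 0, "twist": 0}])

```text
t: 9.5
eef_pos: [425.2, 143.1, 293.3]
tcp_rot: [3.141, -0.0, 1.571]
ft_force: [1.0, -0.1, -0.2]
opening: 0.738
```

Emit:
carry_out(moves=[{"dx": 0, "dy": 0, "dz": 0.045, "twist": 0}, {"dx": 0, "dy": 0, "dz": 0.09, "twist": 0}, {"dx": 0, "dy": 0.025, "dz": 0.13, "twist": 0}, {"dx": 0, "dy": 0.055, "dz": 0.17, "twist": 0}, {"dx": 0, "dy": 0.0752, "dz": 0.2, "twist": 0}])

```text
t: 10.0
eef_pos: [502.0, 141.2, 90.8]
tcp_rot: [-3.141, -0.0, 1.571]
ft_force: [-0.1, 0.1, -0.2]
opening: 0.738
```

Emit:
carry_out(moves=[{"dx": 0.001, "dy": -0.002, "dz": 0.03, "twist": 0}, {"dx": 0.001, "dy": -0.002, "dz": 0.055, "twist": 0}, {"dx": 0.001, "dy": -0.002, "dz": 0.073, "twist": 0}, {"dx": 0.001, "dy": -0.002, "dz": 0.073, "twist": 0}])

```text
t: 10.4
eef_pos: [498.1, 142.1, 18.1]
tcp_rot: [-3.138, 0.0, 1.571]
ft_force: [0.1, 0.4, 0.2]
opening: 0.737
```

Emit:
carry_out(moves=[{"dx": 0, "dy": 0, "dz": 0, "twist": 0}, {"dx": 0, "dy": 0, "dz": 0, "twist": 0}, {"dx": 0, "dy": 0, "dz": 0, "twist": 0}, {"dx": 0, "dy": 0, "dz": 0, "twist": 0}, {"dx": 0, "dy": 0, "dz": 0, "twist": 0}], grip=0.0)

```text
t: 10.9
eef_pos: [499.2, 142.3, 20.1]
tcp_rot: [3.141, -0.0, 1.571]
ft_force: [0.4, -0.2, 0.7]
opening: 0.373
```

Emit:
carry_out(moves=[{"dx": 0, "dy": 0, "dz": 0, "twist": 0}, {"dx": 0, "dy": 0, "dz": 0, "twist": 0}, {"dx": 0, "dy": 0, "dz": -0.01, "twist": 0}, {"dx": 0, "dy": 0, "dz": -0.03, "twist": 0}, {"dx": 0, "dy": 0, "dz": -0.06, "twist": 0}])

```text
t: 11.4
eef_pos: [498.1, 142.1, 79.7]
tcp_rot: [-3.139, 0.0, 1.571]
ft_force: [0.1, -0.1, -0.5]
opening: 0.352
```

Emit:
carry_out(moves=[{"dx": 0, "dy": -0.01, "dz": -0.03, "twist": 0}, {"dx": 0, "dy": -0.03, "dz": -0.07, "twist": 0}, {"dx": 0, "dy": -0.05, "dz": -0.115, "twist": 0}, {"dx": 0, "dy": -0.07, "dz": -0.16, "twist": 0}, {"dx": 0, "dy": -0.073, "dz": -0.205, "twist": 0}])

```text
t: 11.9
eef_pos: [423.3, 142.1, 287.0]
tcp_rot: [-3.141, -0.0, 1.571]
ft_force: [1.2, 0.2, -1.5]
opening: 0.356
```

Emit:
carry_out(moves=[{"dx": -0.03, "dy": 0, "dz": 0, "twist": 0}, {"dx": -0.075, "dy": 0, "dz": 0, "twist": 0}, {"dx": -0.125, "dy": 0, "dz": 0, "twist": 0}, {"dx": -0.175, "dy": 0, "dz": 0, "twist": 0}, {"dx": -0.22, "dy": 0, "dz": 0, "twist": 0}])

```text
t: 12.4
eef_pos: [425.1, -79.6, 285.2]
tcp_rot: [3.141, 0.0, 1.571]
ft_force: [0.6, 0.8, -1.1]
opening: 0.356
```

Emit:
carry_out(moves=[{"dx": -0.045, "dy": 0, "dz": 0, "twist": 0}, {"dx": -0.09, "dy": 0.01, "dz": 0, "twist": 0}, {"dx": -0.135, "dy": 0.025, "dz": 0, "twist": 0}, {"dx": -0.18, "dy": 0.04, "dz": 0, "twist": 0}, {"dx": -0.22, "dy": 0.055, "dz": 0, "twist": 0}])

```text
t: 12.9
eef_pos: [480.7, -299.8, 285.1]
tcp_rot: [-3.142, -0.0, 1.57]
ft_force: [1.2, 0.5, -0.8]
opening: 0.35
```

Emit:
carry_out(moves=[{"dx": -0.03, "dy": 0, "dz": 0, "twist": 0}, {"dx": -0.06, "dy": 0, "dz": 0, "twist": 0}, {"dx": -0.09, "dy": 0, "dz": 0, "twist": 0}, {"dx": -0.1, "dy": 0, "dz": 0, "twist": 0}, {"dx": -0.1, "dy": 0, "dz": 0, "twist": 0}])

```text
t: 13.4
eef_pos: [480.4, -398.3, 284.3]
tcp_rot: [-3.141, -0.001, 1.569]
ft_force: [-0.1, -0.8, -1.3]
opening: 0.354
```

Emit:
carry_out(moves=[{"dx": 0, "dy": 0.0026, "dz": 0.04, "twist": 0}, {"dx": 0, "dy": 0.0026, "dz": 0.09, "twist": 0}, {"dx": 0, "dy": 0.0026, "dz": 0.14, "twist": 0}, {"dx": 0, "dy": 0.0026, "dz": 0.18, "twist": 0}, {"dx": 0, "dy": 0.0026, "dz": 0.215, "twist": 0}])

```text
t: 13.9
eef_pos: [483.3, -395.8, 68.1]
tcp_rot: [-3.141, -0.001, 1.572]
ft_force: [0.0, 0.1, -1.2]
opening: 0.352
```

Emit:
carry_out(moves=[{"dx": 0, "dy": 0, "dz": 0.02, "twist": 0}, {"dx": 0, "dy": 0, "dz": 0.033, "twist": 0}, {"dx": 0, "dy": 0, "dz": 0.04, "twist": 0}, {"dx": 0, "dy": 0, "dz": 0.043, "twist": 0}, {"dx": 0, "dy": 0, "dz": 0.043, "twist": 0}])

```text
t: 14.4
eef_pos: [483.8, -397.7, 27.3]
tcp_rot: [3.141, 0.001, 1.571]
ft_force: [0.2, -1.0, -0.1]
opening: 0.354
```

Emit:
carry_out(moves=[{"dx": 0, "dy": 0, "dz": 0.001, "twist": 0}, {"dx": 0, "dy": 0, "dz": 0.002, "twist": 0}, {"dx": 0, "dy": 0, "dz": 0.0025, "twist": 0}, {"dx": 0, "dy": 0, "dz": 0.0025, "twist": 0}, {"dx": 0, "dy": 0, "dz": 0.0025, "twist": 0}])

```text
t: 14.9
eef_pos: [483.5, -397.8, 24.2]
tcp_rot: [3.141, 0.0, 1.571]
ft_force: [-0.4, 0.0, -0.6]
opening: 0.349
```

Emit:
carry_out(moves=[{"dx": 0, "dy": 0, "dz": 0, "twist": 0}, {"dx": 0, "dy": 0, "dz": 0, "twist": 0}, {"dx": 0, "dy": 0, "dz": 0, "twist": 0}, {"dx": 0, "dy": 0, "dz": 0, "twist": 0}, {"dx": 0, "dy": 0, "dz": -0.01, "twist": 0}], grip=0.047)

```text
t: 15.4
eef_pos: [483.1, -397.3, 33.4]
tcp_rot: [-3.14, -0.002, 1.571]
ft_force: [-0.4, 0.8, 0.8]
opening: 0.497
```

Emit:
carry_out(moves=[{"dx": 0, "dy": 0, "dz": -0.02, "twist": 0}, {"dx": 0, "dy": 0, "dz": -0.06, "twist": 0}, {"dx": 0, "dy": 0, "dz": -0.11, "twist": 0}, {"dx": 0, "dy": 0, "dz": -0.16, "twist": 0}, {"dx": 0, "dy": 0, "dz": -0.21, "twist": 0}])

```text
t: 15.9
eef_pos: [483.2, -397.4, 247.1]
tcp_rot: [3.141, 0.0, 1.571]
ft_force: [0.4, -0.5, -1.1]
opening: 0.493
```

Emit:
carry_out(moves=[{"dx": 0.03, "dy": 0, "dz": -0.03, "twist": 0}, {"dx": 0.075, "dy": 0, "dz": -0.045, "twist": 0}, {"dx": 0.12, "dy": -0.005, "dz": -0.045, "twist": 0}, {"dx": 0.165, "dy": -0.02, "dz": -0.045, "twist": 0}, {"dx": 0.21, "dy": -0.038, "dz": -0.045, "twist": 0}], grip=0.07)

```text
t: 16.4
eef_pos: [444.7, -185.9, 289.7]
tcp_rot: [3.141, 0.0, 1.571]
ft_force: [0.4, 0.6, 0.4]
opening: 0.731
```

Emit:
carry_out(moves=[{"dx": 0.047, "dy": -0.015, "dz": 0, "twist": 0}, {"dx": 0.094, "dy": -0.02, "dz": 0, "twist": 0}, {"dx": 0.14, "dy": -0.02, "dz": 0, "twist": 0}, {"dx": 0.187, "dy": -0.02, "dz": 0, "twist": 0}, {"dx": 0.235, "dy": -0.02, "dz": 0, "twist": 0}])

```text
t: 16.9
eef_pos: [424.9, 49.0, 290.1]
tcp_rot: [3.14, -0.0, 1.57]
ft_force: [0.9, 0.1, -0.0]
opening: 0.734
```

Emit:
carry_out(moves=[{"dx": 0.045, "dy": 0, "dz": 0, "twist": 0}, {"dx": 0.09, "dy": 0, "dz": 0, "twist": 0}, {"dx": 0.135, "dy": 0, "dz": 0, "twist": 0}, {"dx": 0.18, "dy": 0.015, "dz": 0, "twist": 0}, {"dx": 0.22, "dy": 0.03, "dz": 0.02, "twist": 0}])

```text
t: 17.4
eef_pos: [456.1, 270.0, 271.9]
tcp_rot: [3.137, -0.002, 1.572]
ft_force: [0.5, -0.4, 0.4]
opening: 0.739
```

Emit:
carry_out(moves=[{"dx": 0.035, "dy": 0.015, "dz": 0.03, "twist": 0}, {"dx": 0.07, "dy": 0.03, "dz": 0.06, "twist": 0}, {"dx": 0.085, "dy": 0.04, "dz": 0.1, "twist": 0}, {"dx": 0.085, "dy": 0.04, "dz": 0.14, "twist": 0}, {"dx": 0.085, "dy": 0.04, "dz": 0.18, "twist": 0}])

```text
t: 17.9
eef_pos: [495.5, 352.8, 88.2]
tcp_rot: [3.141, -0.0, 1.572]
ft_force: [0.6, 0.2, 0.4]
opening: 0.733
```

```bash
python3 - <<'E'
from h import *
p,d,w=cloud("top"); np.savez("top2.npz",p=p,w=w)
for nm,lim in(("jB",(450,515,-440,-370)),("jk",(515,590,-455,-390))):
    k=(w[...,0]>lim[0])&(w[...,0]<lim[1])&(w[...,1]>lim[2])&(w[...,1]<lim[3])&(w[...,2]>45)
    print(nm,k.sum(),np.nanmean(w[k],0).round(1),np.ptp(w[k],0).round())
save("t2c",cv2.resize(p[190:340,130:530],(800,300),interpolation=cv2.INTER_CUBIC))
E
```

```text
jB 193 [ 482.  -396.    52.4] [34. 35. 13.]
jk 197 [ 547.7 -427.2   51.9] [35. 36. 16.]
```

View pics/t2c.png

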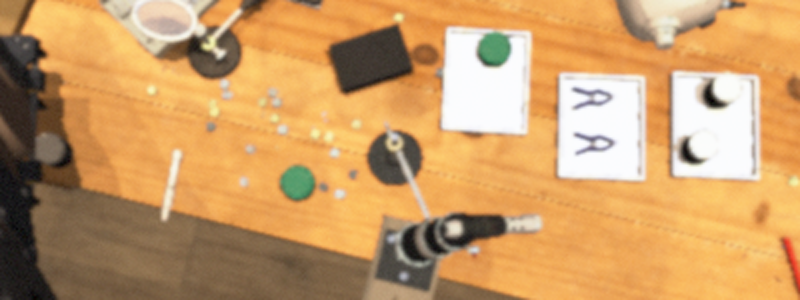

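Jar B stands upright in its tray at crop (701,146), measured at (482, -396), and the kept jar has not moved. Next I grasp jar A.

Emit:
carry_out(moves=[{"dx": 0, "dy": -0.0015, "dz": 0.03, "twist": 0}, {"dx": 0, "dy": -0.0015, "dz": 0.055, "twist": 0}, {"dx": 0, "dy": -0.0015, "dz": 0.069, "twist": 0}, {"dx": 0, "dy": -0.0015, "dz": 0.069, "twist": 0}])

```text
t: 18.35
eef_pos: [493.8, 352.0, 19.8]
tcp_rot: [-3.14, 0.001, 1.571]
ft_force: [-0.7, -0.3, 0.7]
opening: 0.735
```

Emit:
carry_out(moves=[{"dx": 0, "dy": 0, "dz": 0, "twist": 0}, {"dx": 0, "dy": 0, "dz": 0, "twist": 0}, {"dx": 0, "dy": 0, "dz": 0, "twist": 0}, {"dx": 0, "dy": 0, "dz": 0, "twist": 0}, {"dx": 0, "dy": 0, "dz": 0, "twist": 0}], grip=0.0)

```text
t: 18.85
eef_pos: [494.2, 352.3, 20.6]
tcp_rot: [3.141, -0.0, 1.571]
ft_force: [0.5, 0.2, 0.1]
opening: 0.373
```

Emit:
carry_out(moves=[{"dx": 0, "dy": 0, "dz": 0, "twist": 0}, {"dx": 0, "dy": 0, "dz": 0, "twist": 0}, {"dx": 0, "dy": 0, "dz": -0.01, "twist": 0}, {"dx": 0, "dy": 0, "dz": -0.03, "twist": 0}, {"dx": 0, "dy": 0, "dz": -0.06, "twist": 0}])

```text
t: 19.35
eef_pos: [493.3, 351.8, 79.9]
tcp_rot: [-3.139, 0.001, 1.571]
ft_force: [0.1, 0.2, -0.8]
opening: 0.353
```

Emit:
carry_out(moves=[{"dx": 0, "dy": -0.005, "dz": -0.03, "twist": 0}, {"dx": 0, "dy": -0.01, "dz": -0.075, "twist": 0}, {"dx": -0.015, "dy": -0.02, "dz": -0.12, "twist": 0}, {"dx": -0.035, "dy": -0.03, "dz": -0.165, "twist": 0}, {"dx": -0.06, "dy": -0.04, "dz": -0.205, "twist": 0}])

```text
t: 19.85
eef_pos: [453.3, 291.8, 287.6]
tcp_rot: [3.141, -0.001, 1.572]
ft_force: [1.2, -0.8, -1.0]
opening: 0.355
```

Emit:
carry_out(moves=[{"dx": -0.045, "dy": -0.01, "dz": 0, "twist": 0}, {"dx": -0.09, "dy": -0.02, "dz": 0, "twist": 0}, {"dx": -0.135, "dy": -0.03, "dz": 0, "twist": 0}, {"dx": -0.18, "dy": -0.03, "dz": 0, "twist": 0}, {"dx": -0.225, "dy": -0.03, "dz": 0, "twist": 0}])

```text
t: 20.35
eef_pos: [423.2, 65.7, 285.8]
tcp_rot: [3.141, -0.0, 1.571]
ft_force: [2.3, -0.0, -1.1]
opening: 0.353
```

Emit:
carry_out(moves=[{"dx": -0.045, "dy": 0, "dz": 0, "twist": 0}, {"dx": -0.09, "dy": 0, "dz": 0, "twist": 0}, {"dx": -0.135, "dy": 0, "dz": 0, "twist": 0}, {"dx": -0.18, "dy": 0.005, "dz": 0, "twist": 0}, {"dx": -0.225, "dy": 0.015, "dz": 0, "twist": 0}])

```text
t: 20.85
eef_pos: [438.2, -159.5, 285.8]
tcp_rot: [3.141, 0.0, 1.57]
ft_force: [1.9, -0.0, -1.1]
opening: 0.351
```

Emit:
carry_out(moves=[{"dx": -0.045, "dy": 0.01, "dz": 0, "twist": 0}, {"dx": -0.09, "dy": 0.02, "dz": 0, "twist": 0}, {"dx": -0.135, "dy": 0.03, "dz": 0, "twist": 0}, {"dx": -0.18, "dy": 0.04, "dz": 0, "twist": 0}, {"dx": -0.225, "dy": 0.044, "dz": 0, "twist": 0}])

```text
t: 21.35
eef_pos: [483.1, -384.5, 285.3]
tcp_rot: [3.142, -0.0, 1.571]
ft_force: [0.4, -0.3, -1.3]
opening: 0.354
```

Emit:
carry_out(moves=[{"dx": -0.03, "dy": 0, "dz": 0, "twist": 0}, {"dx": -0.0585, "dy": 0, "dz": 0, "twist": 0}, {"dx": -0.0585, "dy": 0, "dz": 0.04, "twist": 0}, {"dx": -0.0585, "dy": 0, "dz": 0.085, "twist": 0}, {"dx": -0.0585, "dy": 0, "dz": 0.13, "twist": 0}])

```text
t: 21.85
eef_pos: [482.6, -441.3, 154.2]
tcp_rot: [3.141, 0.0, 1.57]
ft_force: [0.2, -1.0, -2.1]
opening: 0.351
```

Emit:
carry_out(moves=[{"dx": 0, "dy": 0, "dz": 0.03, "twist": 0}, {"dx": 0, "dy": 0, "dz": 0.055, "twist": 0}, {"dx": 0, "dy": 0, "dz": 0.07, "twist": 0}, {"dx": 0, "dy": 0, "dz": 0.07, "twist": 0}, {"dx": 0, "dy": 0, "dz": 0.07, "twist": 0}])

```text
t: 22.35
eef_pos: [483.3, -441.5, 86.1]
tcp_rot: [3.141, 0.001, 1.571]
ft_force: [0.9, -0.2, -0.0]
opening: 0.351
```

Emit:
carry_out(moves=[{"dx": -0.0015, "dy": 0, "dz": 0.025, "twist": 0}, {"dx": -0.0015, "dy": 0, "dz": 0.045, "twist": 0}, {"dx": -0.0015, "dy": 0, "dz": 0.057, "twist": 0}, {"dx": -0.0015, "dy": 0, "dz": 0.06, "twist": 0}, {"dx": -0.0015, "dy": 0, "dz": 0.06, "twist": 0}])

```text
t: 22.85
eef_pos: [483.3, -443.0, 25.8]
tcp_rot: [3.141, 0.0, 1.571]
ft_force: [0.4, 0.2, -0.8]
opening: 0.358
```

Emit:
carry_out(moves=[{"dx": 0, "dy": 0, "dz": 0, "twist": 0}, {"dx": 0, "dy": 0, "dz": 0, "twist": 0}])

```text
t: 23.05
eef_pos: [483.4, -443.0, 26.1]
tcp_rot: [3.141, 0.001, 1.571]
ft_force: [0.1, -0.1, -1.2]
opening: 0.351
```

Emit:
carry_out(moves=[{"dx": 0, "dy": 0, "dz": 0.001, "twist": 0}, {"dx": 0, "dy": 0, "dz": 0.0015, "twist": 0}, {"dx": 0, "dy": 0, "dz": 0.0015, "twist": 0}])

```text
t: 23.35
eef_pos: [483.3, -443.0, 24.5]
tcp_rot: [3.141, 0.001, 1.571]
ft_force: [-0.9, 0.6, 5.8]
opening: 0.356
```

Emit:
carry_out(moves=[{"dx": 0, "dy": 0, "dz": 0, "twist": 0}, {"dx": 0, "dy": 0, "dz": 0, "twist": 0}, {"dx": 0, "dy": 0, "dz": 0, "twist": 0}, {"dx": 0, "dy": 0, "dz": 0, "twist": 0}, {"dx": 0, "dy": 0, "dz": -0.01, "twist": 0}], grip=0.047)

```text
t: 23.85
eef_pos: [482.5, -442.2, 32.7]
tcp_rot: [-3.14, -0.002, 1.571]
ft_force: [0.1, 0.0, -0.1]
opening: 0.494
```

Emit:
carry_out(moves=[{"dx": 0, "dy": 0, "dz": -0.02, "twist": 0}, {"dx": 0, "dy": 0, "dz": -0.06, "twist": 0}, {"dx": 0, "dy": 0, "dz": -0.11, "twist": 0}, {"dx": 0, "dy": 0, "dz": -0.16, "twist": 0}, {"dx": 0, "dy": 0, "dz": -0.21, "twist": 0}])

```text
t: 24.35
eef_pos: [482.7, -442.4, 246.5]
tcp_rot: [3.141, 0.0, 1.571]
ft_force: [0.5, -0.5, -0.1]
opening: 0.496
```

Emit:
carry_out(moves=[{"dx": 0.03, "dy": 0, "dz": -0.03, "twist": 0}, {"dx": 0.075, "dy": 0, "dz": -0.045, "twist": 0}, {"dx": 0.12, "dy": -0.005, "dz": -0.045, "twist": 0}, {"dx": 0.165, "dy": -0.02, "dz": -0.045, "twist": 0}, {"dx": 0.21, "dy": -0.038, "dz": -0.045, "twist": 0}], grip=0.07)

```text
t: 24.85
eef_pos: [444.3, -230.9, 289.2]
tcp_rot: [3.141, 0.0, 1.571]
ft_force: [0.3, -0.5, 0.6]
opening: 0.733
```

Emit:
carry_out(moves=[{"dx": 0.047, "dy": -0.01, "dz": 0, "twist": 0}, {"dx": 0.094, "dy": -0.02, "dz": 0, "twist": 0}, {"dx": 0.14, "dy": -0.02, "dz": 0, "twist": 0}, {"dx": 0.187, "dy": -0.02, "dz": 0, "twist": 0}, {"dx": 0.235, "dy": -0.02, "dz": 0, "twist": 0}])

```text
t: 25.35
eef_pos: [424.4, 3.9, 289.5]
tcp_rot: [3.14, 0.0, 1.57]
ft_force: [0.5, -0.0, 1.0]
opening: 0.739
```

Emit:
carry_out(moves=[{"dx": 0.03, "dy": 0, "dz": 0, "twist": 0}, {"dx": 0.0655, "dy": 0, "dz": 0.02, "twist": 0}, {"dx": 0.0655, "dy": 0.01, "dz": 0.065, "twist": 0}, {"dx": 0.0655, "dy": 0.02, "dz": 0.11, "twist": 0}, {"dx": 0.0655, "dy": 0.0286, "dz": 0.155, "twist": 0}])

```text
t: 25.85
eef_pos: [454.1, 68.2, 133.1]
tcp_rot: [3.139, -0.0, 1.572]
ft_force: [1.0, 0.0, -0.4]
opening: 0.737
```

Emit:
carry_out(moves=[{"dx": 0, "dy": 0, "dz": 0.045, "twist": 0}, {"dx": 0, "dy": 0, "dz": 0.08, "twist": 0}, {"dx": 0, "dy": 0, "dz": 0.1, "twist": 0}, {"dx": 0, "dy": 0, "dz": 0.1, "twist": 0}, {"dx": 0, "dy": 0, "dz": 0.1, "twist": 0}])

```text
t: 26.35
eef_pos: [454.0, 67.8, 34.3]
tcp_rot: [3.141, -0.0, 1.571]
ft_force: [0.4, -0.1, -0.5]
opening: 0.735
```

```bash
python3 - <<'E'
from h import *
p,d,w=cloud("wrist")
p2,d,w=cloud("top")
for nm,lim in(("jA",(450,515,-475,-421)),("jB",(450,515,-419,-370)),("jk",(515,590,-455,-390))):
    k=(w[...,0]>lim[0])&(w[...,0]<lim[1])&(w[...,1]>lim[2])&(w[...,1]<lim[3])&(w[...,2]>45)
    print(nm,k.sum(),np.nanmean(w[k],0).round(1),np.ptp(w[k],0).round())
save("c2",cv2.resize(np.hstack([p,p2]),(800,300)))
E
```

```text
jA 200 [ 481.9 -440.1   52.3] [36. 37. 13.]
jB 196 [ 481.9 -396.    52.1] [34. 35. 15.]
jk 192 [ 547.5 -427.4   52.4] [35. 37. 12.]
```

View pics/c2.png

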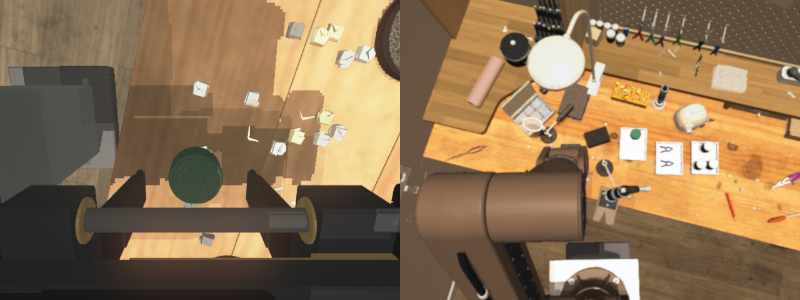

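All three jars stand upright in the jar tray. The wrist view shows the pot at (196,175), centred between the fingers. I go down and grasp it.

Emit:
carry_out(moves=[{"dx": 0.0015, "dy": -0.001, "dz": 0.012, "twist": 0}, {"dx": 0.0015, "dy": -0.001, "dz": 0.022, "twist": 0}, {"dx": 0.0015, "dy": -0.001, "dz": 0.03, "twist": 0}, {"dx": 0.0015, "dy": -0.001, "dz": 0.03, "twist": 0}], grip=0.062)

```text
t: 26.85
eef_pos: [452.5, 69.3, 3.2]
tcp_rot: [-3.141, -0.0, 1.571]
ft_force: [0.1, 0.5, 0.2]
opening: 0.653
```

Emit:
carry_out(moves=[{"dx": 0, "dy": 0, "dz": 0, "twist": 0}, {"dx": 0, "dy": 0, "dz": 0, "twist": 0}, {"dx": 0, "dy": 0, "dz": 0, "twist": 0}, {"dx": 0, "dy": 0, "dz": 0, "twist": 0}, {"dx": 0, "dy": 0, "dz": 0, "twist": 0}], grip=0.0)

```text
t: 27.35
eef_pos: [452.9, 69.3, 3.9]
tcp_rot: [3.141, -0.0, 1.571]
ft_force: [0.0, -0.1, 3.3]
opening: 0.405
```

Emit:
carry_out(moves=[{"dx": 0, "dy": 0, "dz": 0, "twist": 0}, {"dx": 0, "dy": 0, "dz": 0, "twist": 0}, {"dx": 0, "dy": 0, "dz": -0.01, "twist": 0}, {"dx": 0, "dy": 0, "dz": -0.03, "twist": 0}, {"dx": 0, "dy": 0, "dz": -0.06, "twist": 0}])

```text
t: 27.85
eef_pos: [451.8, 69.2, 63.8]
tcp_rot: [-3.139, -0.0, 1.571]
ft_force: [0.0, 0.2, -1.4]
opening: 0.406
```

Emit:
carry_out(moves=[{"dx": 0, "dy": -0.005, "dz": -0.04, "twist": 0}, {"dx": 0, "dy": -0.01, "dz": -0.085, "twist": 0}, {"dx": 0, "dy": -0.015, "dz": -0.13, "twist": 0}, {"dx": 0, "dy": -0.02, "dz": -0.175, "twist": 0}, {"dx": 0, "dy": -0.027, "dz": -0.22, "twist": 0}])

```text
t: 28.35
eef_pos: [424.6, 69.3, 286.1]
tcp_rot: [3.141, -0.0, 1.571]
ft_force: [0.4, -0.2, 0.5]
opening: 0.402
```

Emit:
carry_out(moves=[{"dx": -0.035, "dy": 0, "dz": 0, "twist": 8.5}, {"dx": -0.075, "dy": 0, "dz": 0, "twist": 17}, {"dx": -0.12, "dy": 0, "dz": 0, "twist": 25.5}, {"dx": -0.16, "dy": 0, "dz": 0, "twist": 34}, {"dx": -0.2, "dy": 0, "dz": 0, "twist": 42.5}])

```text
t: 28.85
eef_pos: [424.8, -132.2, 284.2]
tcp_rot: [-3.142, -0.0, 0.823]
ft_force: [0.8, 0.8, 0.6]
opening: 0.402
```

Emit:
carry_out(moves=[{"dx": 0, "dy": 0, "dz": 0, "twist": 8.5}, {"dx": 0, "dy": 0, "dz": 0, "twist": 17}, {"dx": 0, "dy": 0, "dz": 0, "twist": 25.5}, {"dx": 0, "dy": 0, "dz": 0, "twist": 34}, {"dx": 0, "dy": 0, "dz": 0, "twist": 42.5}])

```text
t: 29.35
eef_pos: [425.1, -130.5, 284.0]
tcp_rot: [-3.141, 0.0, 0.081]
ft_force: [0.5, 0.3, -0.7]
opening: 0.405
```

Emit:
carry_out(moves=[{"dx": 0.03, "dy": 0.01, "dz": 0, "twist": 5}, {"dx": 0.06, "dy": 0.02, "dz": 0, "twist": 5}, {"dx": 0.09, "dy": 0.025, "dz": 0, "twist": 5}, {"dx": 0.115, "dy": 0.03, "dz": 0, "twist": 5}, {"dx": 0.115, "dy": 0.03, "dz": 0, "twist": 5}])

```text
t: 29.85
eef_pos: [544.4, -150.7, 283.2]
tcp_rot: [-3.141, 0.0, 0.0]
ft_force: [-0.3, 1.0, -1.1]
opening: 0.402
```

Emit:
carry_out(moves=[{"dx": -0.002, "dy": 0.003, "dz": 0.04, "twist": 0}, {"dx": -0.002, "dy": 0.003, "dz": 0.085, "twist": 0}, {"dx": -0.002, "dy": 0.003, "dz": 0.13, "twist": 0}, {"dx": -0.002, "dy": 0.003, "dz": 0.175, "twist": 0}, {"dx": -0.002, "dy": 0.003, "dz": 0.22, "twist": 0}])

```text
t: 30.35
eef_pos: [539.8, -153.4, 62.8]
tcp_rot: [3.142, -0.0, -0.0]
ft_force: [-0.3, 0.2, -1.1]
opening: 0.406
```

Emit:
carry_out(moves=[{"dx": 0, "dy": 0, "dz": 0.02, "twist": 0}, {"dx": 0, "dy": 0, "dz": 0.04, "twist": 0}, {"dx": 0, "dy": 0, "dz": 0.05, "twist": 0}, {"dx": 0, "dy": 0, "dz": 0.053, "twist": 0}, {"dx": 0, "dy": 0, "dz": 0.053, "twist": 0}])

```text
t: 30.85
eef_pos: [540.8, -153.6, 11.2]
tcp_rot: [3.142, -0.0, -0.0]
ft_force: [2.1, 0.0, -0.8]
opening: 0.406
```

Emit:
carry_out(moves=[{"dx": 0, "dy": 0, "dz": 0.0015, "twist": 0}, {"dx": 0, "dy": 0, "dz": 0.003, "twist": 0}, {"dx": 0, "dy": 0, "dz": 0.003, "twist": 0}])

```text
t: 31.15
eef_pos: [540.9, -153.6, 8.0]
tcp_rot: [3.141, -0.001, -0.0]
ft_force: [-0.3, 0.7, -0.2]
opening: 0.403
```

Emit:
carry_out(moves=[{"dx": 0, "dy": 0, "dz": 0, "twist": 0}, {"dx": 0, "dy": 0, "dz": 0, "twist": 0}, {"dx": 0, "dy": 0, "dz": 0, "twist": 0}, {"dx": 0, "dy": 0, "dz": 0, "twist": 0}, {"dx": 0, "dy": 0, "dz": -0.008, "twist": 0}], grip=0.05)

```text
t: 31.65
eef_pos: [540.4, -153.4, 15.2]
tcp_rot: [-3.141, 0.001, -0.0]
ft_force: [0.6, 0.6, -0.3]
opening: 0.522
```

Emit:
carry_out(moves=[{"dx": 0, "dy": 0, "dz": -0.03, "twist": 0}, {"dx": 0, "dy": 0, "dz": -0.075, "twist": 0}, {"dx": 0, "dy": 0, "dz": -0.12, "twist": 0}, {"dx": 0, "dy": 0, "dz": -0.17, "twist": 0}, {"dx": 0, "dy": 0, "dz": -0.22, "twist": 0}])

```text
t: 32.15
eef_pos: [540.3, -153.4, 238.3]
tcp_rot: [3.142, -0.0, -0.0]
ft_force: [0.6, -0.2, -0.6]
opening: 0.523
```

Emit:
carry_out(moves=[{"dx": -0.02, "dy": -0.03, "dz": -0.04, "twist": 0}, {"dx": -0.05, "dy": -0.07, "dz": -0.045, "twist": 0}, {"dx": -0.08, "dy": -0.11, "dz": -0.045, "twist": 0}, {"dx": -0.11, "dy": -0.15, "dz": -0.045, "twist": 0}, {"dx": -0.115, "dy": -0.195, "dz": -0.045, "twist": 0}])

```text
t: 32.65
eef_pos: [422.9, 42.3, 281.5]
tcp_rot: [3.141, -0.001, -0.001]
ft_force: [0.9, 0.4, 0.9]
opening: 0.525
```

Emit:
carry_out(moves=[{"dx": 0, "dy": -0.045, "dz": 0, "twist": 0}, {"dx": 0, "dy": -0.09, "dz": 0, "twist": 0}, {"dx": 0, "dy": -0.135, "dz": 0, "twist": 0}, {"dx": 0, "dy": -0.18, "dz": 0, "twist": 0}, {"dx": 0, "dy": -0.18, "dz": 0, "twist": 0}])

```text
t: 33.15
eef_pos: [425.1, 225.3, 281.1]
tcp_rot: [-3.141, -0.001, 0.004]
ft_force: [-1.2, -0.8, 0.8]
opening: 0.526
```

```bash
python3 - <<'E'
from h import *
p2,d,w=cloud("top"); a=np.load("top0.npz")["w"]
for nm,lim,z in(("jA",(450,515,-475,-419),45),("jB",(450,515,-417,-370),45),("jk",(515,590,-455,-390),45),("pk",(583,640,-195,-130),23),("pot",(515,570,-190,-120),23)):
    r=[]
    for W in(a,w):
        k=(W[...,0]>lim[0])&(W[...,0]<lim[1])&(W[...,1]>lim[2])&(W[...,1]<lim[3])&(W[...,2]>z)
        r.append((k.sum(),np.nanmean(W[k],0).round(1) if k.any() else None))
    print(nm,r)
k=(w[...,0]>515)&(w[...,0]<570)&(w[...,1]>-190)&(w[...,1]<-120)&(w[...,2]>23)
print(np.ptp(w[k],0))
save("t3",cv2.resize(p2[180:310,320:530],(800,495),interpolation=cv2.INTER_CUBIC))
print(state()["eef_pos"],state()["ft_force"])
E
```

```text
jA [(np.int64(0), None), (np.int64(200), array([ 482.2, -439.9,   52.1]))]
jB [(np.int64(0), None), (np.int64(192), array([ 481.8, -395.9,   52.6]))]
jk [(np.int64(196), array([ 547.2, -427.5,   52.3])), (np.int64(195), array([ 547.4, -427.4,   52.1]))]
pk [(np.int64(219), array([ 606.9, -165.6,   28. ])), (np.int64(221), array([ 606.6, -165.2,   28. ]))]
pot [(np.int64(0), None), (np.int64(220), array([ 538. , -151.4,   28. ]))]
[38.92704837 37.71495203 10.66323403]
[425.13668395 223.30769381 280.87546838] [ 0.31862761  0.1910855  -0.18201366]
```

View pics/t3.png

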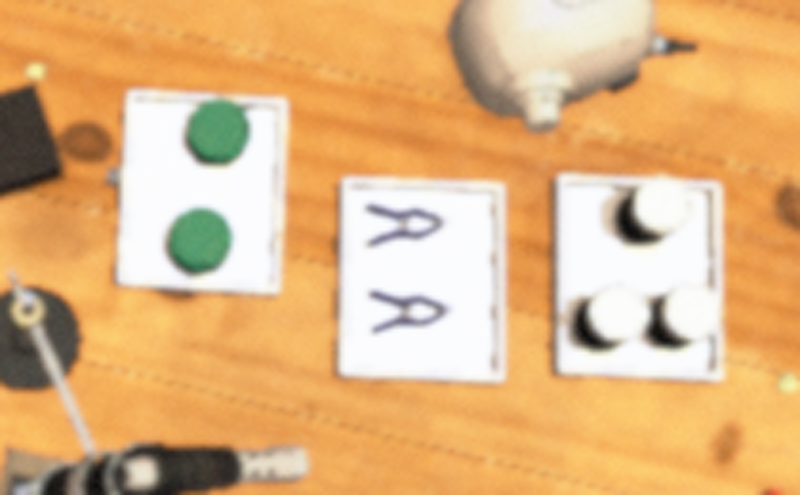

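All four pieces lie flat in their trays and the kept pieces are unmoved. In the crop the pots are at (218,130) and (200,240), the clamps at (405,223) and (408,312), and the jars at (660,207), (613,315) and (687,315). The arm touches nothing, so I hand in the job.

```bash
python3 -c "
from cell import *
print(job_done(), state()['t'])"
```

```text
the job is handed in; nothing more can be done
the job is handed in; nothing more can be done
```

The bench is tidied and the job is handed in. The clamp, both jars and the pot are each in the tray that already held one of their kind. I lifted them over the torch and passed the lamp on the robot's side.

The last top-camera check at about 33 s showed:
- **Jars:** they are upright on the tray floor, about (-29, -20) mm and (-29, +24) mm from the tray's middle.
- **Pot:** it is upright on the tray floor, about (-32, +3) mm from the tray's middle.
- **Clamp:** it lies flat beside the kept one. I checked it only in the picture and by the release pose, about (-18, +2) mm from the tray's middle.
- **Pieces already in the trays:** the kept jar and pot moved less than 1 mm. I checked the kept clamp only by eye, and it looked unmoved.

The highest wrist force in the readings was about 6 N, when jar A touched the tray floor. The arm was clear of everything at the end. No check failed; the tool and camera positions differed by 2–3 mm, about the calibration error.

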